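# Load a paint pot on the tilted mixer and start it

## Robot

A 7-joint arm with a two-finger parallel gripper is mounted at the origin on the work surface. World frame = base frame: x ahead of the robot, y to its left, z up, the work surface at z = 0. Lengths are in m, angles in rad, forces in N, time in s.
With the tool pointing down it reaches from about 0.425 to 0.825 m from the base axis. Payload 3.6 kg.
Tool frame: the origin (TCP) lies at the very end of the fingers, on their centre line; the grasp point (between the pads) lies 19 mm behind it; z points along the fingers, y is the line along which they close (so a half turn about z gives the same grasp; the last joint's range is limited). The gripper opens to 85 mm and grips with 20 to 120 N. Pads are 22 mm wide; open, the fingers measure 114 mm over their backs; the gripper's body (76 mm by 85 mm) begins 54 mm behind the grasp point. The pads swing forward as they close: fully open they stand 13 mm farther back than shut.
Start: joints at [1.196, 0.615, -0.013, 1.423, 0.008, 1.103, -0.04], TCP at [0.222, -0.611, 0.199] pointing down, gripper open.
Joint ranges: [-3.12, 3.12], [-0.3, 2.06], [-1.34, 1.32], [0.26, 2.42], [-1.36, 4.5], [0.01, 1.98], [-2.84, 2.84]. Speed limits (rad/s): [2.79, 2.79, 3.14, 3.14, 3.14, 3.14, 3.14].

## Interface

Orientations are given as a unit quaternion [x, y, z, w].
In Python, from station import telemetry, viewer, job gives the robot as it stands.
- The arm moves only by the tool step_arm, never from a script. Its arguments are lists of equal length, an entry for each row: "grip": the closure, from 0 (fully open) to 1 (shut); "translation": the shift along the tool's x, y, z scaled (see below), a list of three; "delta_rot": the turn, a rotation vector about the tool's x, y, z scaled (see below), a list of three. In form: {"grip": [grip, ...], "translation": [[x, y, z], ...], "delta_rot": [[wx, wy, wz], ...]}. A call has 1 to 12 rows; each row is the pose to reach, as a shift and turn from the pose commanded when the call began, along the tool's axes at that moment, turning the shorter way round; what a row does not reach only later rows make up. The controller multiplies each number of a shift by 0.1 m and each number of a turn by 2 pi rad. A row lasts 1/12 s, in which the tool goes at most 41.7 mm and 7.16 degrees, less where a joint would pass 70% of its speed; a pose out of reach is approached as far as the arm can. A call with a number of a shift or a turn outside -1 to 1 is refused whole. A call with a gripper value outside its range is refused whole. The fingers move at their own pace and stop on an object; "force" is the grip in N (left out, the last holds). Time passes only in rows, so rows that repeat a pose let the fingers close. It gives the time, the measured TCP pose, the force, the opening and the grip force at its end, in the units of the state.
- telemetry.get_state(): the state, without advancing time (a new reading comes with each control period).
- viewer.grab_frame(name): name is "scene" or "top" or "wrist"; returns a dict with "color" (420x560x3 uint8, red, green, blue), "range_z" (420x560 float32, m along the optical axis (not along the pixel's ray), 0 where there is no reading), "fx", "fy", "cx", "cy" (pixels), "eye" and "rotation" of the camera in the world; the wrist camera has in their place "mount" (4x4, takes a point from camera to tool coordinates, whose origin is the TCP and whose axes are the flange's). Camera axes: x right, y up, looking along -z (the intrinsics and any distortion apply to the point x, -y, -z); pixel columns grow to the right and rows downward; lengths in m; the calibration is good to about 2 mm. A picture is of the moment at which its call begins: read the wrist's pose just before it.
- job.job_done(): hands the job in; it is judged then, once.
The state is a dict: "clock": time; "q": joint angles; "qd": joint speeds; "effort": joint torques, N m; "tcp_pos": TCP position; "orientation": TCP orientation; "force": force on the tool from outside, world axes, zero at the start; "torque": the same for the moment, N m; "width": finger opening in m; "finger_force": force on a finger pad.
Only numpy, scipy, OpenCV 4.12 (cv2) and the standard library are available. Lean on these libraries where they do the work, as an engineer would, in place of code of your own. Each camera call takes 0.05 s, during which the arm holds its last target. There are 200 camera calls.

## Task

Stand the red paint pot, with its black carrier, in the tilted orange cup of the paint mixer and turn it in place until the carrier drops over the hidden drive bar and sits fully home on the cup's floor. Then throw the mixer's red switch lever over to its other side and leave the pot in place. Do not knock over or push aside the other things on the desk.

Things in the scene. Friction and masses are not known exactly. Their poses are not given: they have to be found in the camera images.
- red_pot: red paint pot fixed in a weighted black carrier cup with an orange stripe 0.08 to 0.17 kg, 78 mm tall, upright. Origin at the centre of its underside, z up its axis. From the bottom: 0-8 mm jaws (see red_foot), 8-30 mm black carrier 44 mm in diameter, 30-64 mm red pot 34 mm in diameter (grip here), 64-78 mm white cap 26 mm in diameter
- red_grip (a point): point on the red pot's axis, 54 mm above its underside, at the height to grip
- red_foot (a point): centre of the red pot's underside, at the jaws' feet: four square jaws, 10 x 10 mm and 8 mm high, centres at x = +-10, y = +-10 mm, leave a cross of two 10 mm wide slots along the pot's x and y axes. Either slot fits over the mixer's drive bar, so it drops in at every quarter turn
- seat_floor (a point): centre of the floor of the mixer's orange cup, on its axis. z points out of the cup along the axis, which leans 30 degrees from vertical towards the mixer's front (its own -x side, turned to the robot's right); the y axis is level. Cup 48 mm inner, 56 mm outer diameter, wall 26 mm high above the floor. Home means red_foot at this point. No part of the mixer near the cup stands higher than its rim
- mixer: the paint mixer, fixed to the desk: black base 150 x 120 mm, 28 mm high, grey drum and an orange tilted cup whose floor centre lies at x = -10, y = 0, z = 95 mm. Origin at the desk under the middle of the base, x to its back, y to its left. On its right (-y) side a 100 mm square step carries the switch lever at x = -30, y = -118 mm
- switch (a joint): red switch lever on the mixer's right side, 0 = off (leaning to the mixer's front, -x), 1.0 rad = fully on (leaning to its back, +x). It pivots about the mixer's y axis, stays where it is left and is pushed over with a few newtons at the tip
- switch_tip (a point): tip of the switch lever; the lever is 60 mm long from its pivot to this point. Pushed over, the tip goes about 58 mm towards the mixer's +x, along an arc
- blue_pot: blue paint pot, 40 mm in diameter, 66 mm tall, no carrier, to be left alone; origin at the centre of its underside
- yellow_pot: yellow paint pot, same size, no carrier, to be left alone; origin at the centre of its underside
- figure: painted miniature on a 40 mm round base, 70 mm tall, to be left alone; origin at the centre of its underside
- rinse_cup: blue rinse cup, 72 mm in diameter, 85 mm tall, to be left alone; origin at the centre of its underside
- primer: white bottle, 60 mm in diameter, 160 mm tall, to be left alone; origin at the centre of its underside
- wash_jar: amber jar, 56 mm in diameter, 60 mm tall, to be left alone; origin at the centre of its underside
- seat_rim (a point): centre of the cup's mouth, 26 mm above the floor. Down in the cup a steel drive bar, 38 long, 7 wide, 7 mm high, lies across the floor through the centre, stopped at an unknown angle; its drive is stiff (0.5 N m). Jaws resting on the bar stand the carrier 7 mm proud; turned until a slot lines up within about 5 degrees and pushed lightly down the axis, it drops 7 mm to the floor
- screwdriver: screwdriver with a red handle lying flat, 150 mm long, to be left alone; origin near its middle
Not all that is in view belongs to the job. Leave any pink look-alike of the red_pot alone.

How it is judged:
On the way, in this order (a step that is already met when the one before it is completed fails the run):
1. the carrier has dropped over the drive bar and sits home in the cup, the switch still off (z of red_foot in the frame of seat_floor below 0.003 m and distance between red_foot and seat_floor below 0.006 m and angle between the z axis of red_pot and the z axis of seat_floor, either way round below 0.12 rad and value of joint switch below 0.5 rad), for 0.2 s.
2. the switch lever is thrown over (value of joint switch above 0.8 rad), for 0.1 s.
At the end, for the whole second after the job is handed in: The red pot's carrier sits home over the drive bar: its foot within 3 mm of the cup's floor along the axis and within 6 mm of its centre, its axis within 0.12 rad of the cup's, at rest; and the switch lever stands beyond 0.8 rad (z of red_foot in the frame of seat_floor below 0.003 m and distance between red_foot and seat_floor below 0.006 m and angle between the z axis of red_pot and the z axis of seat_floor, either way round below 0.12 rad and linear speed of red_pot below 0.02 m/s and value of joint switch above 0.8 rad); the robot touches nothing.
It fails at once if a bystander was knocked over or pushed more than 30 mm (distance of any of blue_pot, yellow_pot, figure, rinse_cup, primer, wash_jar, screwdriver, screwdriver, screwdriver, screwdriver, screwdriver, screwdriver from where it was at the start of the episode above 0.03 m or angle between any of blue_pot, yellow_pot, figure, rinse_cup, primer, wash_jar's own z axis and vertical above 0.6 rad).
It also fails if it takes over 58 s, if anything falls off the work surface, if the arm or the gripper's body presses on something with over 40 N, if the wrist force passes 120 N, or if a joint passes its speed limit or range.

## Working session

There is one attempt and no reset: what is moved stays moved. The work goes in short steps, Python scripts to look and compute and a tool call to move; the robot and the scene stay as the last step left them, time stands still between calls to the robot, and variables do not carry over. Pictures are saved under pics/ and viewed, at most 10 in all, crops included, and the job is handed in when it is done.

Besides the shell and the picture viewer there is one more tool, called after "Request:" as a command line: name --argument value ..., lists and objects as JSON in quotes. step_arm: Moves the arm, as the interface text tells. Shifts and turns lie within -1 to 1; 1 stands for 0.1 m of shift or 2 pi rad of turn. Its arguments: {"type":"object","properties":{"grip":{"type":"array"},"translation":{"type":"array"},"delta_rot":{"type":"array"},"force":{"type":"number"}},"required":["grip","translation","delta_rot"]}

```bash
ls; mkdir -p pics; cat > h.py <<'E'
import numpy as np, cv2
from scipy.spatial.transform import Rotation as R
from station import telemetry, viewer, job
def cloud(f, T=None):
    d=f["range_z"]; v,u=np.mgrid[:d.shape[0],:d.shape[1]]
    P=np.stack([(u-f["cx"])/f["fx"]*d, -(v-f["cy"])/f["fy"]*d, -d],-1)
    if "mount" in f:
        s=T; M=np.array(f["mount"]); P=P@M[:3,:3].T+M[:3,3]
        return P@R.from_quat(s["orientation"]).as_matrix().T+np.array(s["tcp_pos"])
    Rm=np.array(f["rotation"]); 
    if Rm.shape!=(3,3): Rm=R.from_quat(Rm.ravel()).as_matrix()
    return P@Rm.T+np.array(f["eye"])
def grab(n):
    s=telemetry.get_state(); f=viewer.grab_frame(n); return f,cloud(f,s),s
def save(n,im): cv2.imwrite(f"pics/{n}.png",cv2.cvtColor(im,cv2.COLOR_RGB2BGR))
E
python3 - <<'E'
from h import *
for n in("scene","top"):
    f,P,s=grab(n); np.savez(f"{n}.npz",c=f["color"],P=P); save(n,f["color"])
    print(n,{k:f[k] for k in f if k not in("color","range_z")})
print(s)
a=np.load("scene.npz")["c"];b=np.load("top.npz")["c"]
E
```

```text
pics
scene {'fx': 515.3019810708716, 'fy': 515.3019810708716, 'cx': 276.5084724140428, 'cy': 207.19190867177846, 'eye': array([ 1.0811647 , -0.68237224,  1.40194173]), 'rotation': array([0.25945706, 0.09096742, 0.29240814, 0.91591727])}
top {'fx': 449.03533771781105, 'fy': 449.03533771781105, 'cx': 274.3481535065088, 'cy': 209.29474513649404, 'eye': array([ 0.45207872, -0.02356545,  1.50464022]), 'rotation': array([ 0.03171954, -0.03676746, -0.70146909,  0.71104369])}
{'clock': 0.05, 'q': array([ 1.19547654,  0.61591615, -0.0126594 ,  1.42489971,  0.00809277,
        1.10339403, -0.04040124]), 'qd': array([ 6.08290802e-04, -1.29745831e-03, -3.42589177e-04, -1.02864678e-03,
       -8.34286473e-04, -8.96899169e-05,  5.96790832e-04]), 'effort': array([ 1.44755424e-03, -4.70826781e+01,  2.60752514e-01, -1.71782523e+01,
        1.01331019e-02,  5.72775694e-03, -1.60786371e-06]), 'tcp_pos': array([ 0.22190574, -0.61004726,  0.19763985]), 'orientation': array([ 9.84819865e-01,  1.73574724e-01, -2.25695922e-04, -1.26387445e-03]), 'force': array([-0.03343915, -0.45586102, -0.06302072]), 'torque': array([-0.00355333,  0.028068  ,  0.00299238]), 'finger_force': 0.0, 'width': 0.0853903009010804}
```

View pics/top.png

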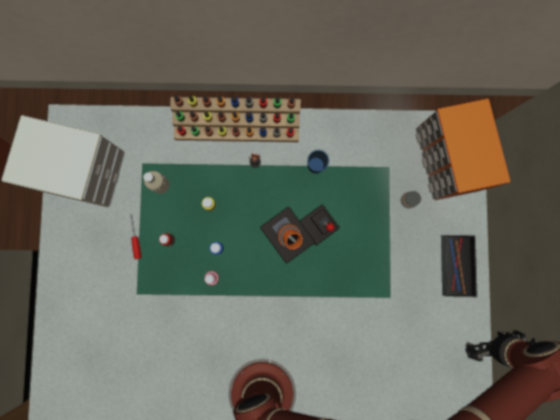

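View pics/scene.png

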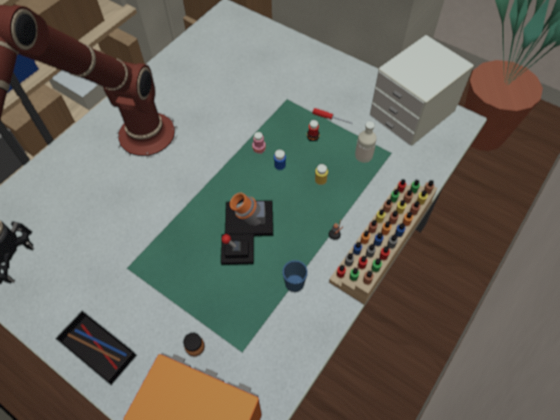

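In top, red candidates are the dark red pot at (166,239) and the pink one at (211,278); in scene they are at (313,130) and (258,142). The dark red one fits, with its black carrier and white cap, and the other is the pink look-alike. The mixer cup is at top (290,237) and the lever at (330,227). I'll confirm the pot in a crop and measure.

```bash
python3 - <<'E'
from h import *
S=np.load("scene.npz");T=np.load("top.npz")
crop=lambda c,u,v,w,h,k:cv2.resize(c[v:v+h,u:u+w],None,fx=k,fy=k,interpolation=cv2.INTER_CUBIC)
a=crop(S["c"],240,105,100,75,4);b=crop(S["c"],205,180,100,90,4);c=crop(T["c"],140,215,100,75,4);d=crop(T["c"],250,195,100,90,4)
save("crop",np.vstack([np.hstack([a,c]),np.hstack([b,d])])[:600])
for n,u,v in [("red cap",166,239),("pink",211,278),("blue",216,248),("yellow",208,203),("cup",290,237),("lever",330,227),("primer",152,178),("rinse",318,155),("fig",255,159)]:
    print(n,T["P"][v,u].round(3))
# base mixer: points with z 0.02-0.033 near
P=T["P"];C=T["c"].astype(int)
hsv=cv2.cvtColor(T["c"],cv2.COLOR_RGB2HSV)
m=(abs(P[...,2]-.028)<.006);m[:190]=0;m[275:]=0;m[:,:255]=0;m[:,350:]=0
q=P[m][:,:2];print(len(q),cv2.minAreaRect(q.astype(np.float32)))
for nm,D in(("top",T),("scene",S)):
    P=D["P"];h=cv2.cvtColor(D["c"],cv2.COLOR_RGB2HSV)
    near=lambda x,y,r:np.hypot(P[...,0]-x,P[...,1]-y)<r
    red=P[166*0+239,166] if nm=="top" else red
    g=near(red[0],red[1],.04)&(P[...,2]>.01)
    print(nm,"red pts",g.sum())
    for lo,hi in((.01,.03),(.032,.062),(.066,.09)):
        k=g&(P[...,2]>lo)&(P[...,2]<hi); print(lo,k.sum(),P[k].min(0).round(4) if k.any() else'',P[k].max(0).round(4) if k.any() else'')
    o=(h[...,1]>120)&(h[...,0]<14)&(P[...,2]>.03)&(P[...,0]>.3)&(P[...,0]<.62)&(P[...,1]>-.3)&(P[...,1]<.1)
    ys,xs=np.nonzero(o);print("orange/red",len(xs),xs.min(),xs.max(),ys.min(),ys.max(),P[o].min(0).round(3),P[o].max(0).round(3))
E
```

```text
red cap [0.492 0.309 0.078]
pink [0.371 0.163 0.077]
blue [0.465 0.152 0.061]
yellow [0.61  0.181 0.062]
cup [ 0.502 -0.083  0.103]
lever [ 0.535 -0.206  0.114]
primer [0.673 0.339 0.158]
rinse [ 0.779 -0.176  0.035]
fig [0.757 0.032 0.06 ]
1400 ((0.5373227596282959, -0.11748747527599335), (0.15889550745487213, 0.21488048136234283), 36.58504104614258)
top red pts 169
0.01 39 [0.4701 0.2883 0.0107] [0.5167 0.3262 0.0298]
0.032 43 [0.47   0.2964 0.0321] [0.5124 0.3283 0.0615]
0.066 64 [0.4758 0.3042 0.0667] [0.5046 0.3297 0.0848]
orange/red 446 0 558 91 419 [ 0.452 -0.228  0.03 ] [ 0.555 -0.024  1.505]
scene red pts 207
0.01 61 [0.4705 0.2923 0.0101] [0.5138 0.3344 0.0297]
0.032 74 [0.4796 0.2939 0.0321] [0.5139 0.3314 0.062 ]
0.066 54 [0.4806 0.2994 0.0663] [0.5105 0.3322 0.0829]
orange/red 397 222 255 194 243 [ 0.437 -0.22   0.03 ] [ 0.55  -0.051  0.134]
```

View pics/crop.png

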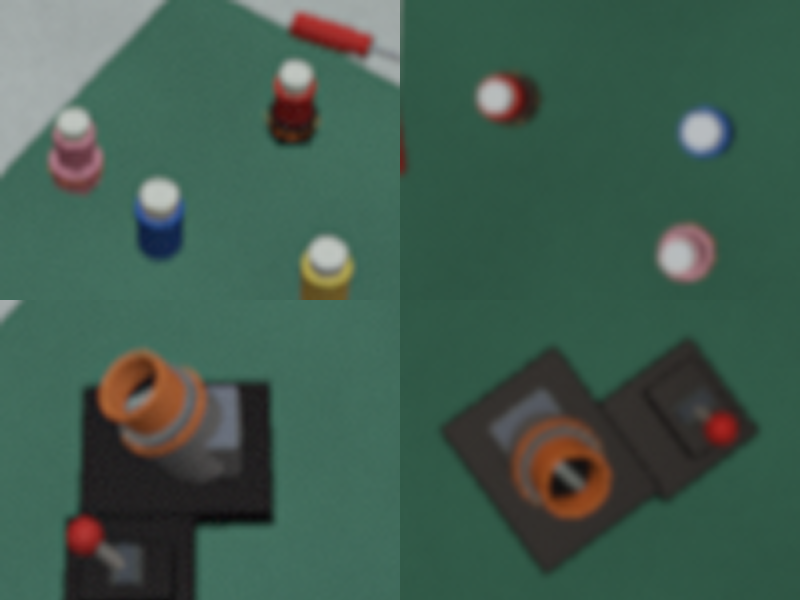

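The crop confirms it: the red pot with a dark carrier and orange stripe is at crop (295,100), and the pink look-alike at (75,150) gets left alone. The grey drive bar shows in the cup at crop (570,475). I'll go over the mixer first to measure it from close by.

Request:
step_arm --grip '[0, 0, 0, 0]' --translation '[[0.96, -0.98, -0.25], [0.96, -0.98, -0.25], [0.96, -0.98, -0.25], [0.96, -0.98, -0.25]]' --delta_rot '[[0, 0, 0], [0, 0, 0], [0, 0, 0], [0, 0, 0]]'

```text
clock: 0.43
tcp_pos: [0.2834, -0.4796, 0.2245]
orientation: [0.984, 0.177, 0.002, -0.002]
force: [1.1, -0.1, -0.7]
width: 0.0854
finger_force: 0.0
```

Request:
step_arm --grip '[0, 0, 0, 0]' --translation '[[0.96, -0.98, -0.25], [0.96, -0.98, -0.25], [0.96, -0.98, -0.25], [0.96, -0.98, -0.25]]' --delta_rot '[[0, 0, 0], [0, 0, 0], [0, 0, 0], [0, 0, 0]]'

```text
clock: 0.77
tcp_pos: [0.3392, -0.3547, 0.2497]
orientation: [0.984, 0.178, 0.002, -0.001]
force: [-0.3, 0.0, -0.1]
width: 0.0853
finger_force: 0.0
```

Request:
step_arm --grip '[0, 0, 0, 0]' --translation '[[0.96, -0.98, -0.25], [0.96, -0.98, -0.25], [0.96, -0.98, -0.25], [0.96, -0.98, -0.25]]' --delta_rot '[[0, 0, 0], [0, 0, 0], [0, 0, 0], [0, 0, 0]]'

```text
clock: 1.1
tcp_pos: [0.3954, -0.2296, 0.2748]
orientation: [0.984, 0.178, 0.002, -0.001]
force: [0.3, 0.3, 0.1]
width: 0.0854
finger_force: 0.0
```

Request:
step_arm --grip '[0, 0, 0, 0, 0, 0]' --translation '[[0.9, -0.9, -0.25], [0.9, -0.9, -0.25], [0.9, -0.9, -0.25], [0.9, -0.9, -0.25], [0.9, -0.9, -0.25], [0.9, -0.9, -0.25]]' --delta_rot '[[0, 0, 0], [0, 0, 0], [0, 0, 0], [0, 0, 0], [0, 0, 0], [0, 0, 0]]'

```text
clock: 1.6
tcp_pos: [0.4457, -0.1213, 0.2984]
orientation: [0.985, 0.174, -0.001, 0.0]
force: [0.2, -0.3, 0.2]
width: 0.0856
finger_force: 0.0
```

```bash
python3 - <<'E'
from h import *
f,P,s=grab("wrist"); np.savez("w1.npz",c=f["color"],P=P); save("w1",f["color"])
print(np.array(f["mount"]).round(3),f["fx"],s["q"].round(3))
E
```

```text
[[ 0.002  0.949  0.316  0.081]
 [ 1.    -0.002 -0.     0.001]
 [ 0.     0.316 -0.949 -0.176]
 [ 0.     0.     0.     1.   ]] 330.1136274646269 [ 0.371  0.232 -0.194  1.77   0.05   1.146 -1.061]
```

View pics/w1.png

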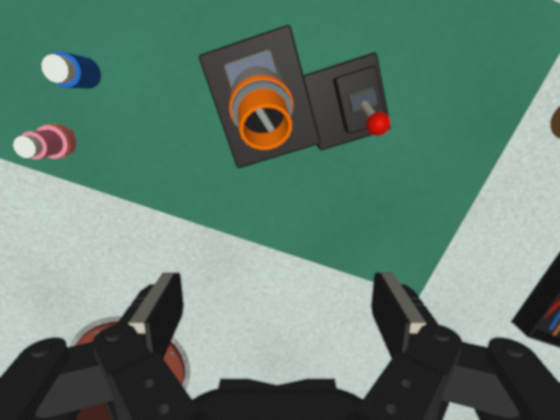

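```bash
cat > fit.py <<'E'
from h import *
import sys
D=np.load(sys.argv[1]);P=D["P"];c=D["c"]
m=(abs(P[...,2]-.028)<.007)&(np.hypot(P[...,0]-.515,P[...,1]+.1)<.2)&(c.max(-1)<110)
q=P[m]; print("base z",np.median(q[:,2]))
th=np.radians(36.8); 
for it in range(3):
    x=np.array([np.cos(th),np.sin(th)]);y=np.array([-x[1],x[0]])
    X=q[:,:2]@x;Y=q[:,:2]@y
    ymax=np.percentile(Y,99.7); k=Y>ymax-.112
    # edges: front/back as function of Y, left as function of X
    b=[[],[],[]]
    for y0 in np.arange(ymax-.105,ymax-.01,.005):
        kk=abs(Y-y0)<.0025
        if kk.sum()>5: b[0].append((y0,X[kk].min()));b[1].append((y0,X[kk].max()))
    for x0 in np.arange(np.percentile(X,2)+.015,np.percentile(X,98)-.02,.005):
        kk=abs(X-x0)<.0025
        if kk.sum()>5: b[2].append((x0,Y[kk].max()))
    sl=[np.polyfit(*np.array(e).T,1)[0] for e in b]
    print("slopes",np.round(sl,4)); th+=np.median([-sl[0],-sl[1],sl[2]])
xm=(np.median(np.array(b[0])[:,1])+np.median(np.array(b[1])[:,1]))/2; ym=np.median(np.array(b[2])[:,1])-.06
print("theta",np.degrees(th),"xlen",np.median(np.array(b[1])[:,1])-np.median(np.array(b[0])[:,1]))
o=x*xm+y*ym; print("mixer origin",o)
Rm=R.from_euler("z",th).as_matrix()
fl=np.r_[o,0]+Rm@[-.01,0,.095]; a=Rm@[-.5,0,np.sqrt(.75)]
print("floor",fl,"axis",a,"rim",fl+.026*a)
# check rim in cup frame
Rc=np.stack([np.cross(Rm[:,1],a),Rm[:,1],a],1)
L=(P-fl)@Rc; h=cv2.cvtColor(c,cv2.COLOR_RGB2HSV)
r=np.hypot(L[...,0],L[...,1])
og=(h[...,1]>130)&(h[...,0]<18)&(L[...,2]>.015)&(L[...,2]<.04)&(r<.045)
print("rim z",np.percentile(L[og][:,2],[50,80,95,99]))
top=og&(L[...,2]>np.percentile(L[og][:,2],70)-.004)
pts=L[top][:,:2]; (u,v),rad=cv2.minEnclosingCircle(pts.astype(np.float32)); print("rim circle",u,v,rad,len(pts))
tp=og&(L[...,2]>.02)
from scipy.optimize import least_squares
g=least_squares(lambda p:np.clip(abs(np.hypot(pts[:,0]-p[0],pts[:,1]-p[1])-.026)-.002,0,1),[0,0]).x;print("ring fit",g)
# bar: bright low-saturation pixels inside
bar=(r<.02)&(L[...,2]>-.004)&(L[...,2]<.014)&(h[...,2]>75)&(h[...,1]<90)
bp=L[bar]
if len(bp)>5:
    w=np.linalg.svd(bp[:,:2]-bp[:,:2].mean(0))[2][0];print("bar n",len(bp),"z",np.median(bp[:,2]),"angle in cup frame deg",np.degrees(np.arctan2(w[1],w[0])),"mean",bp.mean(0))
rd=(h[...,1]>180)&((h[...,0]<5)|(h[...,0]>174))&(np.hypot(P[...,0]-.535,P[...,1]+.206)<.05)&(P[...,2]>.05)
t=(P[rd]-np.r_[o,0])@Rm; print("lever ball mixer frame",rd.sum(),t.min(0),t.max(0))
print("ball world",P[rd].mean(0))
np.savez("mix.npz",fl=fl,a=a,th=th,o=o,Rc=Rc)
E
python3 fit.py w1.npz; python3 fit.py top.npz
python3 - <<'E'
from h import *
# red pot centre from both fixed cams, bounding box centre of carrier/pot by circle fit
from scipy.optimize import least_squares
for n in("scene","top"):
    P=np.load(n+".npz")["P"]
    k=(np.hypot(P[...,0]-.494,P[...,1]-.314)<.035)
    for lo,hi,r in((.012,.028,.022),(.036,.06,.017)):
        p=P[k&(P[...,2]>lo)&(P[...,2]<hi)][:,:2]
        g=least_squares(lambda c:np.hypot(*(p-c).T)-r,[.494,.314],loss="soft_l1",f_scale=.002).x;print(n,len(p),g.round(4))
    p=P[k&(P[...,2]>.074)];print("cap",p.mean(0).round(4))
E
```

```text
base z 0.028188343995718235
slopes [-0.0012 -0.0056  0.0034]
slopes [ 0.0013 -0.0021  0.0001]
slopes [ 0.0013 -0.002   0.    ]
theta 37.00064375887399 xlen 0.14938852924216128
mixer origin [ 0.51292908 -0.07557031]
floor [ 0.50494279 -0.08158855  0.095     ] axis [-0.39931437 -0.300912    0.8660254 ] rim [ 0.49456062 -0.08941226  0.11751666]
rim z [0.02675788 0.0291366  0.02982567 0.03041199]
rim circle -0.003371831262484193 0.0001452578289899975 0.028442544862627983 687
ring fit [-0.00319605  0.00015401]
bar n 179 z 0.009935499764365165 angle in cup frame deg -166.02363124199948 mean [-0.00549682 -0.00090752  0.0091286 ]
lever ball mixer frame 409 [-0.07058104 -0.13980496  0.05025677] [-0.04781644 -0.10525011  0.11544408]
ball world [ 0.53610413 -0.20388369  0.11039746]
base z 0.027238121447535124
slopes [-0.0007 -0.0123 -0.    ]
slopes [-0.0023 -0.0116  0.0014]
slopes [ 0.     -0.0093 -0.0002]
theta 36.96992633661408 xlen 0.1467251585430217
mixer origin [ 0.51347828 -0.07755714]
floor [ 0.50548877 -0.0835711   0.095     ] axis [-0.39947564 -0.30069787  0.8660254 ] rim [ 0.4951024  -0.09138925  0.11751666]
rim z [0.02606113 0.02977503 0.03224841 0.03298326]
rim circle -0.003019562689587474 0.003110873280093074 0.02933523990213871 75
ring fit [-0.00236541  0.00188838]
bar n 20 z 0.008776920338452638 angle in cup frame deg -166.21660634413607 mean [-0.00633919  0.00028139  0.00823263]
lever ball mixer frame 43 [-0.06998744 -0.12766928  0.10095227] [-0.04944455 -0.10527902  0.11723191]
ball world [ 0.53520913 -0.20624064  0.11105771]
scene 45 [0.4924 0.3177]
scene 44 [0.4921 0.318 ]
cap [0.494  0.3156 0.0779]
top 25 [0.4918 0.318 ]
top 27 [0.4915 0.3179]
cap [0.4919 0.3167 0.0783]
```

```bash
cat > icp.py <<'E'
from h import *
import sys
from scipy.optimize import least_squares
M=np.load("mix.npz");fl,Rc=M["fl"],M["Rc"]
for n in sys.argv[1:]:
    D=np.load(n);h=cv2.cvtColor(D["c"],cv2.COLOR_RGB2HSV);L=(D["P"]-fl)@Rc
    r=np.hypot(L[...,0],L[...,1])
    p=L[(h[...,1]>130)&(h[...,0]>=4)&(h[...,0]<18)&(h[...,2]>60)&(L[...,2]>.008)&(L[...,2]<.04)&(r<.04)]
    def sd(g):
        q=p-g; r=np.hypot(q[:,0],q[:,1]); a=abs(r-.026)-.002; b=q[:,2]-.026
        return np.hypot(np.maximum(a,0),np.maximum(b,0))+np.minimum(np.maximum(a,b),0)
    s=least_squares(sd,[0,0,0],loss="soft_l1",f_scale=.001)
    print(n,len(p),"offset cup frame mm",(s.x*1e3).round(2),"resid",np.median(abs(sd(s.x)))*1e3,"world",(Rc@s.x*1e3).round(2),"floor",(fl+Rc@s.x).round(4))
E
python3 fit.py w1.npz>/dev/null; python3 icp.py w1.npz top.npz scene.npz
```

```text
w1.npz 1496 offset cup frame mm [0.2  0.69 3.45] resid 0.6504134470069929 world [-1.65 -0.38  3.09] floor [ 0.5033 -0.082   0.0981]
top.npz 164 offset cup frame mm [-1.8   1.28  6.89] resid 0.8454675289348914 world [-4.77 -1.99  5.07] floor [ 0.5002 -0.0836  0.1001]
scene.npz 199 offset cup frame mm [-2.4  -2.44  4.04] resid 1.0708567517117902 world [-1.8  -4.42  2.3 ] floor [ 0.5031 -0.086   0.0973]
```

Request:
step_arm --grip '[0, 0, 0]' --translation '[[0.48, -0.99, 0.2], [0.48, -0.99, 0.2], [0.48, -0.99, 0.2]]' --delta_rot '[[0, 0, 0], [0, 0, 0], [0, 0, 0]]'

```text
clock: 1.9
tcp_pos: [0.4567, -0.0103, 0.278]
orientation: [0.985, 0.172, -0.0, -0.001]
force: [0.7, 0.8, -0.4]
width: 0.0853
finger_force: 0.0
```

Request:
step_arm --grip '[0, 0, 0]' --translation '[[0.48, -0.99, 0.2], [0.48, -0.99, 0.2], [0.48, -0.99, 0.2]]' --delta_rot '[[0, 0, 0], [0, 0, 0], [0, 0, 0]]'

```text
clock: 2.15
tcp_pos: [0.4683, 0.0997, 0.2579]
orientation: [0.985, 0.173, -0.001, -0.001]
force: [-0.2, 0.4, 1.1]
width: 0.0852
finger_force: 0.0
```

Request:
step_arm --grip '[0, 0, 0]' --translation '[[0.48, -0.99, 0.2], [0.48, -0.99, 0.2], [0.48, -0.99, 0.2]]' --delta_rot '[[0, 0, 0], [0, 0, 0], [0, 0, 0]]'

```text
clock: 2.4
tcp_pos: [0.48, 0.2091, 0.2377]
orientation: [0.985, 0.173, -0.001, -0.0]
force: [0.3, -0.3, -0.2]
width: 0.0857
finger_force: 0.0
```

Request:
step_arm --grip '[0, 0, 0, 0, 0, 0, 0, 0, 0, 0, 0, 0]' --translation '[[0.48, -0.99, 0.3], [0.48, -0.99, 0.3], [0.48, -0.99, 0.3], [0.48, -0.99, 0.3], [0.48, -0.99, 0.3], [0.48, -0.99, 0.3], [0.48, -0.99, 0.3], [0.48, -0.99, 0.3], [0.48, -0.99, 0.3], [0.48, -0.99, 0.3], [0.48, -0.99, 0.3], [0.48, -0.99, 0.3]]' --delta_rot '[[0, 0, -0.22], [0, 0, -0.22], [0, 0, -0.22], [0, 0, -0.22], [0, 0, -0.22], [0, 0, -0.22], [0, 0, -0.22], [0, 0, -0.22], [0, 0, -0.22], [0, 0, -0.22], [0, 0, -0.22], [0, 0, -0.22]]'

```text
clock: 3.4
tcp_pos: [0.4927, 0.3139, 0.2077]
orientation: [0.649, 0.761, -0.001, 0.0]
force: [0.3, -0.3, -0.4]
width: 0.0855
finger_force: 0.0
```

```bash
cat > to.py <<'E'
from h import *
def to(pos,zax=(0,0,-1),yaw=None,off=0):
    """shift/turn in tool units from measured pose to TCP pos, tool z = zax, keeping least turn, then turn off deg about tool z"""
    s=telemetry.get_state();R0=R.from_quat(s["orientation"]).as_matrix()
    z=np.array(zax)/np.linalg.norm(zax);v=np.cross(R0[:,2],z);sn=np.linalg.norm(v)
    A=R.from_rotvec(v/sn*np.arctan2(sn,R0[:,2]@z) if sn>1e-6 else [0,0,0]).as_matrix()
    R1=A@R0@R.from_euler("z",off,degrees=True).as_matrix()
    t=R0.T@(np.array(pos)-s["tcp_pos"])/.1; w=R.from_matrix(R0.T@R1).as_rotvec()/2/np.pi
    print("clock",s["clock"],"tcp",s["tcp_pos"].round(4),"q",s["q"].round(2),"F",s["force"].round(2),"w",round(s["width"],4)); print("trans",t.round(3),"rot",w.round(4),"deg",np.degrees(np.linalg.norm(w)*2*np.pi).round(1))
    return R1
E
cat > pot.py <<'E'
from h import *
from scipy.optimize import least_squares
def pot(g0=(.492,.318)):
    f,P,s=grab("wrist");c=f["color"]
    k=(np.hypot(P[...,0]-g0[0],P[...,1]-g0[1])<.035)
    for lo,hi,r in((.010,.029,.022),(.034,.06,.017)):
        p=P[k&(P[...,2]>lo)&(P[...,2]<hi)][:,:2]
        if len(p)<10: continue
        g=least_squares(lambda q:np.hypot(*(p-q).T)-r,g0,loss="soft_l1",f_scale=.001).x;print("r",r,len(p),g.round(4))
    p=P[k&(P[...,2]>.074)];print("cap",p.mean(0).round(4),(p.min(0)/2+p.max(0)/2).round(4))
    return f,P,s
E
python3 - <<'E'
from pot import *; from to import to
f,P,s=pot(); save("w2",f["color"]); to([.492,.318,.035])
E
```

```text
r 0.022 94 [0.4917 0.318 ]
r 0.017 125 [0.4918 0.3178]
cap [0.4904 0.3268 0.3117] [0.4905 0.321  0.2041]
clock 3.45 tcp [0.4925 0.3143 0.2079] q [-0.19  0.58 -0.69  1.59  0.4   1.11 -0.82] F [-0.51 -1.09 -0.51] w 0.0855
trans [0.04  0.003 1.729] rot [-0.0002  0.0003  0.    ] deg 0.1
```

View pics/w2.png

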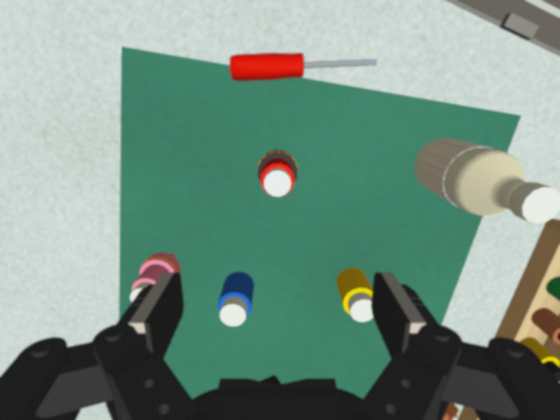

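The wrist view shows the red pot at (278,175), centred between the fingers and clear of its neighbours. Descending to grip.

Request:
step_arm --grip '[0, 0, 0, 0]' --translation '[[0.04, 0, 0.4], [0.04, 0, 0.8], [0.04, 0, 1.0], [0.04, 0, 1.0]]' --delta_rot '[[0, 0, 0], [0, 0, 0], [0, 0, 0], [0, 0, 0]]'

```text
clock: 3.78
tcp_pos: [0.4886, 0.3163, 0.1035]
orientation: [0.65, 0.76, -0.006, -0.0]
force: [0.8, -0.5, -1.0]
width: 0.0855
finger_force: 0.0
```

Request:
step_arm --grip '[0, 0, 0, 0, 0, 1, 1, 1, 1, 1, 1, 1]' --translation '[[0, 0, 0.3], [0, 0, 0.55], [0, 0, 0.72], [0, 0, 0.72], [0, 0, 0.72], [0, 0, 0.72], [0, 0, 0.72], [0, 0, 0.72], [0, 0, 0.72], [0, 0, 0.72], [0, 0, 0.72], [0, 0, 0.72]]' --delta_rot '[[0, 0, 0], [0, 0, 0], [0, 0, 0], [0, 0, 0], [0, 0, 0], [0, 0, 0], [0, 0, 0], [0, 0, 0], [0, 0, 0], [0, 0, 0], [0, 0, 0], [0, 0, 0]]' --force 60

```text
clock: 4.78
tcp_pos: [0.4913, 0.3215, 0.0379]
orientation: [0.648, 0.761, 0.001, 0.0]
force: [-0.2, -0.2, 5.6]
width: 0.0225
finger_force: 58.6
```

```bash
python3 - <<'E'
from h import *; from to import to
f,P,s=grab("wrist"); g=viewer.grab_frame("scene")
a=f["color"];b=cv2.resize(g["color"][90:195,250:390],None,fx=4,fy=4,interpolation=cv2.INTER_CUBIC)[:420]
save("w3",np.hstack([a[:,100:460],b[:,60:500]])); to([.4918,.318,.035])
E
```

```text
clock 4.8833 tcp [0.4912 0.3215 0.0379] q [-0.28  0.78 -0.57  1.76  0.57  0.77 -0.97] F [ 0.45 -1.06  5.65] w 0.0227
trans [-0.035 -0.     0.029] rot [ 0.0003 -0.0001  0.    ] deg 0.1
```

View pics/w3.png

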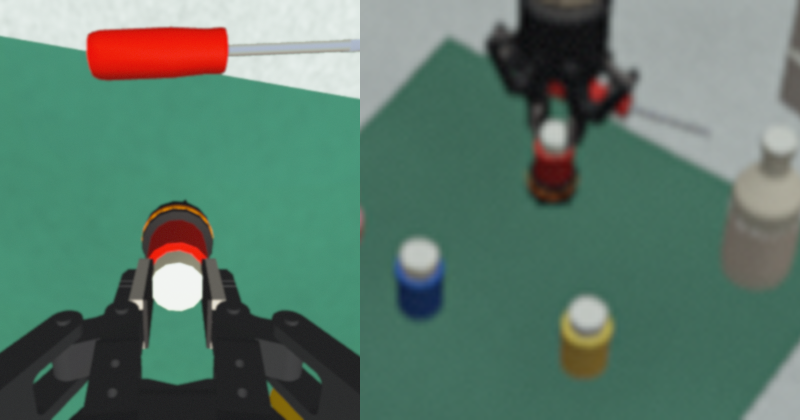

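```bash
python3 - <<'E'
from pot import *
f,P,s=pot((.489,.33)); R0=R.from_quat(s["orientation"]).as_matrix(); print(R0.round(3),s["tcp_pos"])
S=viewer.grab_frame("scene");Q=cloud(S);h=cv2.cvtColor(S["color"],cv2.COLOR_RGB2HSV)
for nm,PP,C in(("w",P,f["color"]),("s",Q,S["color"])):
    h=cv2.cvtColor(C,cv2.COLOR_RGB2HSV);L=(PP-s["tcp_pos"])@R0
    w=(h[...,1]<40)&(h[...,2]>120)&(np.hypot(L[...,0],L[...,1])<.05)&(abs(L[...,2]+.04)<.02)
    print(nm,"cap in tool",w.sum(),L[w].min(0).round(4),L[w].max(0).round(4))
    w=(h[...,1]>150)&((h[...,0]<6)|(h[...,0]>172))&(np.hypot(L[...,0],L[...,1])<.05)&(abs(L[...,2]+.012)<.02)
    print(nm,"red in tool",w.sum(),L[w].min(0).round(4),L[w].max(0).round(4))
E
```

```text
r 0.022 576 [0.4918 0.3182]
r 0.017 962 [0.4917 0.318 ]
cap [0.4889 0.3311 0.1286] [0.489  0.3239 0.1191]
[[-0.159  0.987  0.002]
 [ 0.987  0.159  0.001]
 [ 0.001  0.002 -1.   ]] [0.49124267 0.32145954 0.03787247]
w cap in tool 2084 [-0.0157 -0.0114 -0.0491] [ 0.0102  0.0115 -0.0369]
w red in tool 1691 [-0.0095 -0.0153 -0.0289] [0.0143 0.0186 0.0078]
s cap in tool 40 [-0.0192 -0.0115 -0.052 ] [ 0.0075  0.0151 -0.0274]
s red in tool 63 [-0.0264 -0.0095 -0.029 ] [-0.0015  0.0172  0.0075]
```

```bash
python3 - <<'E'
from h import *
f,P,s=grab("wrist"); R0=R.from_quat(s["orientation"]).as_matrix();L=(P-s["tcp_pos"])@R0*1e3;C=f["color"]
for v in range(215,350,9):
    print(v,[(u,tuple(C[v,u]),tuple(L[v,u].round(0).astype(int))) for u in (225,236,243,247,252,256,278)])
E
```

```text
215 [(225, (np.uint8(70), np.uint8(145), np.uint8(117)), (np.int64(6), np.int64(-35), np.int64(36))), (236, (np.uint8(72), np.uint8(146), np.uint8(117)), (np.int64(6), np.int64(-28), np.int64(36))), (243, (np.uint8(70), np.uint8(142), np.uint8(115)), (np.int64(6), np.int64(-23), np.int64(36))), (247, (np.uint8(70), np.uint8(140), np.uint8(114)), (np.int64(6), np.int64(-20), np.int64(37))), (252, (np.uint8(157), np.uint8(89), np.uint8(10)), (np.int64(14), np.int64(-15), np.int64(14))), (256, (np.uint8(130), np.uint8(80), np.uint8(19)), (np.int64(15), np.int64(-12), np.int64(11))), (278, (np.uint8(69), np.uint8(65), np.uint8(63)), (np.int64(16), np.int64(1), np.int64(7)))]
224 [(225, (np.uint8(70), np.uint8(144), np.uint8(116)), (np.int64(-1), np.int64(-35), np.int64(36))), (236, (np.uint8(70), np.uint8(142), np.uint8(115)), (np.int64(0), np.int64(-28), np.int64(36))), (243, (np.uint8(82), np.uint8(140), np.uint8(111)), (np.int64(-1), np.int64(-23), np.int64(36))), (247, (np.uint8(157), np.uint8(96), np.uint8(25)), (np.int64(9), np.int64(-18), np.int64(11))), (252, (np.uint8(63), np.ui
[... 8481 characters left out ...]
int64(36)))]
341 [(225, (np.uint8(30), np.uint8(31), np.uint8(32)), (np.int64(16), np.int64(-14), np.int64(-99))), (236, (np.uint8(33), np.uint8(33), np.uint8(34)), (np.int64(16), np.int64(-11), np.int64(-99))), (243, (np.uint8(78), np.uint8(75), np.uint8(71)), (np.int64(-8), np.int64(-13), np.int64(-71))), (247, (np.uint8(66), np.uint8(67), np.uint8(64)), (np.int64(-9), np.int64(-11), np.int64(-70))), (252, (np.uint8(72), np.uint8(146), np.uint8(117)), (np.int64(-99), np.int64(-19), np.int64(36))), (256, (np.uint8(71), np.uint8(146), np.uint8(117)), (np.int64(-98), np.int64(-16), np.int64(35))), (278, (np.uint8(71), np.uint8(145), np.uint8(116)), (np.int64(-98), np.int64(1), np.int64(36)))]
```

```bash
python3 - <<'E'
from h import *
P=np.load("w1.npz")["P"];C=np.load("w1.npz")["c"]
s=dict(tcp_pos=np.array([0.4457,-.1213,.2984]),orientation=[.985,.174,-.001,0]);R0=R.from_quat(s["orientation"]).as_matrix()
L=(P-s["tcp_pos"])@R0*1e3
for v in range(262,330,6): print(v,[(u,C[v,u].tolist(),L[v,u].round().tolist()) for u in (150,165,172,179)])
E
```

```text
262 [(150, [194, 208, 201], [-165.0, -202.0, 298.0]), (165, [194, 207, 200], [-166.0, -178.0, 298.0]), (172, [192, 205, 199], [-166.0, -167.0, 298.0]), (179, [189, 203, 196], [-166.0, -156.0, 299.0])]
268 [(150, [191, 205, 198], [-176.0, -203.0, 297.0]), (165, [188, 202, 195], [-177.0, -179.0, 299.0]), (172, [195, 209, 202], [-177.0, -168.0, 299.0]), (179, [189, 203, 196], [-176.0, -156.0, 298.0])]
274 [(150, [193, 206, 200], [-187.0, -204.0, 298.0]), (165, [94, 91, 85], [11.0, -47.0, -52.0]), (172, [78, 76, 71], [10.0, -44.0, -51.0]), (179, [90, 96, 93], [8.0, -42.0, -48.0])]
280 [(150, [194, 208, 201], [-197.0, -205.0, 296.0]), (165, [94, 91, 84], [11.0, -45.0, -56.0]), (172, [25, 22, 24], [10.0, -43.0, -56.0]), (179, [39, 41, 39], [6.0, -42.0, -49.0])]
286 [(150, [40, 42, 42], [7.0, -53.0, -54.0]), (165, [72, 70, 64], [11.0, -44.0, -61.0]), (172, [24, 23, 24], [8.0, -42.0, -57.0]), (179, [27, 29, 29], [3.0, -42.0, -49.0])]
292 [(150, [88, 86, 79], [11.0, -48.0, -65.0]), (165, [26, 24, 26], [11.0, -42.0, -65.0]), (172, [22, 19, 22], [7.0, -42.0, -60.0]), (179, [24, 25, 24], [1.0, -
[... 380 characters left out ...]
 79, 72], [11.0, -44.0, -77.0]), (165, [20, 21, 22], [5.0, -42.0, -69.0]), (172, [23, 24, 23], [-1.0, -42.0, -61.0]), (179, [21, 21, 22], [-7.0, -42.0, -52.0])]
316 [(150, [27, 27, 27], [11.0, -43.0, -81.0]), (165, [25, 23, 23], [2.0, -42.0, -68.0]), (172, [24, 23, 26], [-3.0, -42.0, -62.0]), (179, [26, 27, 26], [-9.0, -42.0, -54.0])]
322 [(150, [24, 22, 23], [10.0, -42.0, -82.0]), (165, [22, 23, 24], [0.0, -42.0, -70.0]), (172, [25, 24, 25], [-5.0, -42.0, -62.0]), (179, [132, 141, 136], [-280.0, -166.0, 299.0])]
328 [(150, [32, 32, 30], [7.0, -43.0, -82.0]), (165, [25, 24, 25], [-2.0, -42.0, -71.0]), (172, [25, 24, 25], [-8.0, -42.0, -63.0]), (179, [189, 203, 196], [-293.0, -168.0, 299.0])]
```

Both views agree that the pad tips really end about 34 mm behind the reported TCP: the tips are at tool z ≈ -34, and the pads are on the white cap. I'll reopen, re-centre by 3.5 mm, and go 35 mm lower.

Request:
step_arm --grip '[0, 0, 0, 0, 0, 0, 0, 0, 0, 0]' --translation '[[0, 0, 0], [0, 0, 0], [0, 0, 0], [0, 0, 0], [-0.035, 0, 0], [-0.035, 0, 0.1], [-0.035, 0, 0.2], [-0.035, 0, 0.36], [-0.035, 0, 0.36], [-0.035, 0, 0.36]]' --delta_rot '[[0, 0, 0], [0, 0, 0], [0, 0, 0], [0, 0, 0], [0, 0, 0], [0, 0, 0], [0, 0, 0], [0, 0, 0], [0, 0, 0], [0, 0, 0]]'

```text
clock: 5.87
tcp_pos: [0.4901, 0.3167, -0.0007]
orientation: [0.648, 0.762, -0.002, -0.0]
force: [0.4, 0.9, 1.0]
width: 0.0853
finger_force: 0.0
```

Request:
step_arm --grip '[1, 1, 1, 1, 1, 1, 1, 1]' --translation '[[0, 0, 0], [0, 0, 0], [0, 0, 0], [0, 0, 0], [0, 0, 0], [0, 0, 0], [0, 0, 0], [0, 0, 0]]' --delta_rot '[[0, 0, 0], [0, 0, 0], [0, 0, 0], [0, 0, 0], [0, 0, 0], [0, 0, 0], [0, 0, 0], [0, 0, 0]]' --force 60

```text
clock: 6.53
tcp_pos: [0.4916, 0.3178, 0.0016]
orientation: [0.648, 0.761, 0.001, 0.0]
force: [-0.9, -0.4, 5.3]
width: 0.0326
finger_force: 59.3
```

```bash
python3 - <<'E'
from pot import *
f,P,s=pot((.4918,.318)); R0=R.from_quat(s["orientation"]).as_matrix();L=(P-s["tcp_pos"])@R0
h=cv2.cvtColor(f["color"],cv2.COLOR_RGB2HSV)
w=(h[...,1]<40)&(h[...,2]>150)&(np.hypot(L[...,0],L[...,1])<.03)&(L[...,2]>-.09)&(L[...,2]<-.06)
print("cap in tool",w.sum(),L[w].min(0).round(4),L[w].max(0).round(4),np.median(L[w],0).round(4),s["tcp_pos"].round(4))
C=f["color"]
for v in range(225,285,6): print(v,[(u,C[v,u].tolist(),(L[v,u]*1e3).round().tolist()) for u in (232,238,243)])
E
```

```text
r 0.022 941 [0.4917 0.3182]
r 0.017 3162 [0.4915 0.3184]
cap [0.49   0.3285 0.1017] [0.4918 0.3219 0.1009]
cap in tool 3477 [-0.0122 -0.0215 -0.0789] [ 0.0139  0.022  -0.07  ] [ 0.0021 -0.0001 -0.0772] [0.4916 0.3178 0.0016]
225 [(232, [71, 146, 116], [12.0, -25.0, 0.0]), (238, [69, 143, 114], [13.0, -22.0, -0.0]), (243, [71, 144, 116], [13.0, -19.0, -0.0])]
231 [(232, [70, 145, 116], [8.0, -26.0, 1.0]), (238, [70, 143, 116], [9.0, -22.0, -0.0]), (243, [64, 129, 104], [9.0, -19.0, 1.0])]
237 [(232, [71, 145, 116], [6.0, -26.0, -1.0]), (238, [70, 144, 116], [5.0, -22.0, -0.0]), (243, [186, 110, 19], [15.0, -17.0, -23.0])]
243 [(232, [72, 144, 116], [1.0, -26.0, 0.0]), (238, [152, 132, 87], [10.0, -20.0, -19.0]), (243, [57, 46, 42], [15.0, -16.0, -29.0])]
249 [(232, [71, 145, 116], [-2.0, -26.0, -0.0]), (238, [154, 94, 25], [10.0, -19.0, -27.0]), (243, [57, 54, 55], [12.0, -16.0, -30.0])]
255 [(232, [73, 145, 116], [-6.0, -26.0, -0.0]), (238, [53, 51, 51], [8.0, -19.0, -28.0]), (243, [57, 54, 52], [9.0, -16.0, -30.0])]
261 [(232, [100, 99, 91], [11.0, -20.0, -40.0]), (238, [72, 70, 66], [10.0, -18.0, -40.0]), (243, [56, 39, 40], [5.0, -16.0, -29.0])]
267 [(232, [100, 97, 91], [10.0, -20.0, -45.0]), (238, [41, 40, 39], [10.0, -17.0, -46.0]), (243, [82, 28, 28], [7.0, -15.0, -40.0])]
273 [(232, [99, 98, 91], [10.0, -19.0, -51.0]), (238, [31, 31, 32], [11.0, -16.0, -51.0]), (243, [101, 21, 21], [8.0, -15.0, -47.0])]
279 [(232, [96, 95, 88], [11.0, -18.0, -56.0]), (238, [32, 31, 29], [9.0, -16.0, -54.0]), (243, [107, 22, 18], [10.0, -14.0, -54.0])]
```

Gripped at the red body (width ~33 mm, tips about 8 mm above the carrier), so the pot's foot is roughly at the reported TCP. I'll lift it, carry it to the mixer and tilt.

Request:
step_arm --grip '[1, 1, 1, 1, 1]' --translation '[[0, 0, -0.3], [0, 0, -0.7], [-0.2, 0, -1], [-0.5, -0.1, -1], [-0.6, -0.1, -1]]' --delta_rot '[[0, 0, 0], [0, 0, 0], [0, 0, 0], [0, 0, 0], [0, 0, 0]]'

```text
clock: 7.0
tcp_pos: [0.4908, 0.2519, 0.1016]
orientation: [0.649, 0.761, -0.002, 0.002]
force: [-0.6, -2.5, -1.9]
width: 0.0327
finger_force: 60.1
```

Request:
step_arm --grip '[1, 1, 1, 1, 1]' --translation '[[-0.3, -0.1, -0.3], [-0.6, -0.2, -0.6], [-0.9, -0.3, -0.9], [-1, -0.3, -1], [-1, -0.3, -1]]' --delta_rot '[[0, 0, 0], [0, 0, 0], [0, 0, 0], [0, 0, 0], [0, 0, 0]]'

```text
clock: 7.42
tcp_pos: [0.479, 0.1488, 0.2025]
orientation: [0.651, 0.759, 0.0, 0.002]
force: [0.8, 0.8, -2.1]
width: 0.0327
finger_force: 60.1
```

Request:
step_arm --grip '[1, 1, 1, 1]' --translation '[[-0.35, -0.1, 0], [-0.7, -0.2, 0], [-1, -0.3, 0], [-1, -0.3, 0]]' --delta_rot '[[0, 0, 0], [0, 0, 0], [0, 0, 0], [0, 0, 0]]'

```text
clock: 7.75
tcp_pos: [0.4614, 0.0415, 0.1981]
orientation: [0.652, 0.758, -0.005, -0.001]
force: [0.5, -0.4, -1.7]
width: 0.0322
finger_force: 60.2
```

Request:
step_arm --grip '[1, 1, 1, 1, 1, 1, 1, 1]' --translation '[[-0.35, -0.1, 0], [-0.7, -0.2, 0], [-1, -0.25, 0], [-1, -0.25, 0], [-1, -0.25, 0], [-1, -0.25, 0], [-1, -0.25, 0], [-1, -0.25, 0]]' --delta_rot '[[-0.01, 0.005, 0], [-0.025, 0.013, 0], [-0.04, 0.021, 0], [-0.055, 0.029, 0], [-0.0737, 0.0387, 0], [-0.0737, 0.0387, 0], [-0.0737, 0.0387, 0], [-0.0737, 0.0387, 0]]'

```text
clock: 8.42
tcp_pos: [0.4541, -0.0528, 0.2]
orientation: [0.627, 0.735, 0.252, 0.055]
force: [-0.1, 0.5, -1.7]
width: 0.0322
finger_force: 60.4
```

```bash
python3 - <<'E'
from h import *; from to import to
M=np.load("mix.npz");a=M["a"];fl=np.array([.504,-.082,.096])
s=telemetry.get_state()
f,P,s=grab("wrist"); np.savez("w4.npz",c=f["color"],P=P); save("w4",f["color"])
R1=to(fl+.075*a,-a)
R0=R.from_quat(s["orientation"]).as_matrix();print("tool x in cup frame az",np.degrees(np.arctan2(M["Rc"][:,1]@R0[:,0],M["Rc"][:,0]@R0[:,0])))
E
python3 icp.py w4.npz
```

```text
clock 8.4667 tcp [ 0.4553 -0.052   0.2009] q [ 1.23  0.43 -1.15  2.23  0.02  0.36  0.34] F [ 0.81  0.42 -1.12] w 0.0327
trans [-0.632 -0.057  0.262] rot [-0.0001 -0.0001  0.    ] deg 0.0
tool x in cup frame az 62.064635236847614
w4.npz 0 offset cup frame mm [0. 0. 0.] resid nan world [0. 0. 0.] floor [ 0.5049 -0.0816  0.095 ]
  return _methods._mean(a, axis=axis, dtype=dtype,
  ret = ret.dtype.type(ret / rcount)
```

View pics/w4.png

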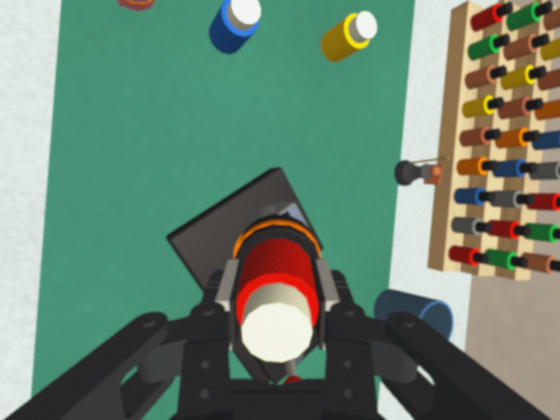

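The wrist view shows the pot held upright in the hand, hiding the cup. I'll go past the cup along tool -x so the camera can see it from close by.

Request:
step_arm --grip '[1, 1, 1, 1, 1, 1, 1]' --translation '[[-0.3, -0.06, 0], [-0.6, -0.06, 0], [-0.9, -0.06, 0], [-1, -0.06, 0], [-1, -0.06, 0], [-1, -0.06, 0], [-1, -0.06, 0]]' --delta_rot '[[0, 0, 0], [0, 0, 0], [0, 0, 0], [0, 0, 0], [0, 0, 0], [0, 0, 0], [0, 0, 0]]'

```text
clock: 9.05
tcp_pos: [0.4707, -0.1455, 0.1755]
orientation: [0.624, 0.737, 0.252, 0.056]
force: [-0.2, -0.1, -0.7]
width: 0.0323
finger_force: 60.4
```

```bash
python3 - <<'E'
from h import *; from to import to
M=np.load("mix.npz");a=M["a"];fl=np.array([.504,-.082,.096])
f,P,s=grab("wrist"); np.savez("w5.npz",c=f["color"],P=P); save("w5",f["color"])
to(fl+.075*a,-a)
E
python3 icp.py w5.npz; python3 fit.py w5.npz
```

```text
clock 9.1 tcp [ 0.4705 -0.1457  0.1755] q [ 1.31  0.57 -1.07  2.12  0.11  0.43  0.46] F [-0.25 -0.72 -1.42] w 0.0321
trans [0.349 0.006 0.265] rot [-0.0002 -0.0001 -0.    ] deg 0.1
w5.npz 1363 offset cup frame mm [-3.6  -0.18 11.41] resid 0.5036225183412315 world [-6.94 -5.45  8.08] floor [ 0.498  -0.087   0.1031]
base z 0.028450248757224766
slopes [-0.0042  0.4023  0.0034]
slopes [-0.0008  0.4057  0.0007]
slopes [-1.000e-04  6.245e-01  0.000e+00]
theta 37.03357556661353 xlen 0.05360656700717353
mixer origin [ 0.47443619 -0.1050984 ]
floor [ 0.46645336 -0.11112123  0.095     ] axis [-0.39914135 -0.30114146  0.8660254 ] rim [ 0.45607569 -0.11895091  0.11751666]Traceback (most recent call last):
  File "fit.py", line 32, in <module>
    print("rim z",np.percentile(L[og][:,2],[50,80,95,99]))
                  ~~~~~~~~~~~~~^^^^^^^^^^^^^^^^^^^^^^^^^^
    return _quantile_unchecked(
        a, q, axis, out, overwrite_input, method, keepdims, weights)
    return _ureduce(a,
                    func=_quantile_ureduce_func,
    ...<5 lines>...
                    overwrite_input=overwrite_input,
                    method=method)
    r = func(a, **kwargs)
    result = _quantile(arr,
                       quantiles=q,
    ...<2 lines>...
                       out=out,
                       weights=wgt)
    slices_having_nans = np.isnan(arr[-1, ...])
                                  ~~~^^^^^^^^^
IndexError: index -1 is out of bounds for axis 0 with size 0
```

View pics/w5.png

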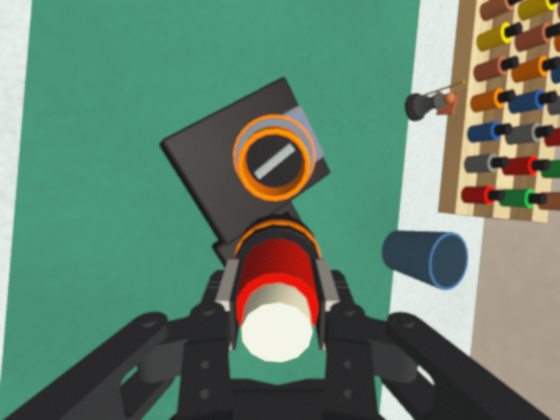

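```bash
cat > rim.py <<'E'
from h import *
import sys
M=np.load("mix.npz");fl,Rc=M["fl"],M["Rc"]
D=np.load(sys.argv[1]);u0,v0=map(int,sys.argv[2:4]);P=D["P"];C=D["c"]
h=cv2.cvtColor(C,cv2.COLOR_RGB2HSV);v,u=np.mgrid[:420,:560]
L=(P-fl)@Rc*1e3
og=(h[...,1]>150)&(h[...,0]>=5)&(h[...,0]<18)&(np.hypot(u-u0,v-v0)<60)
for ang in range(0,360,45):
    out=[]
    for rr in range(20,56,3):
        x=int(u0+rr*np.cos(np.radians(ang)));y=int(v0+rr*np.sin(np.radians(ang)))
        out.append(("O" if og[y,x] else ".")+"%d,%d,%d"%tuple(L[y,x].round()))
    print(ang,*out)
fl2=L[(np.hypot(u-u0,v-v0)<15)];print("inside z",np.percentile(fl2[:,2],[5,25,50,75,95]))
E
python3 rim.py w5.npz 273 163
```

```text
0 .10,-10,4 .12,-11,4 .14,-12,3 O16,-12,9 O19,-9,28 .21,-10,30 .23,-18,-3 O27,-38,-92 .30,-40,-94 .33,-42,-96 .36,-44,-96 .40,-54,-131
45 .0,-18,3 .0,-20,4 .1,-23,3 O2,-23,11 O4,-23,24 O5,-23,29 O6,-26,29 .0,-57,-77 .0,-70,-107 .1,-74,-108 .2,-77,-109 .3,-81,-110
90 .-13,-18,3 .-15,-20,3 O-15,-21,7 O-15,-21,16 O-15,-21,26 O-16,-23,29 O-30,-48,-58 .-32,-51,-57 .-33,-53,-57 .-35,-56,-56 .-37,-61,-61 .-8,-10,115
135 .-21,-6,10 .-25,-8,3 O-27,-8,4 O-27,-7,16 O-27,-6,26 O-29,-6,28 .-48,-21,-50 .-50,-22,-49 .-54,-23,-46 .-56,-24,-44 .-59,-24,-43 .-62,-25,-43
180 .-20,6,3 .-22,7,4 .-25,8,2 O-26,10,11 O-24,13,30 O-26,14,31 O-35,12,-4 .-47,9,-50 .-49,10,-46 .-52,12,-47 .-54,13,-46 .-56,15,-44
225 .-11,15,3 .-11,17,2 .-12,19,3 O-9,23,29 O-10,25,29 .-13,26,8 .-15,28,-3 .-16,30,-3 O-18,33,-10 .-26,34,-62 .-27,37,-61 .-28,39,-62
270 .2,13,3 .3,15,4 .5,17,3 O7,21,28 .8,23,30 O9,24,20 .9,25,-4 .10,27,-2 .11,29,-4 O12,31,-11 .11,31,-83 .12,34,-85
315 .11,5,10 .13,5,11 .15,5,4 O17,6,4 O20,10,28 .22,10,29 .24,7,-3 .26,8,-3 O30,8,-11 .33,5,-47 .36,6,-46 .43,-3,-133
inside z [ 2.147713    3.021819    3.8028074   9.65805512 10.75790267]
```

```bash
cat > rim2.py <<'E'
from h import *
import sys
from scipy.optimize import least_squares
M=np.load("mix.npz");fl,Rc,a=M["fl"],M["Rc"],M["a"]
D=np.load(sys.argv[1]);u0,v0=map(int,sys.argv[2:4]);P=D["P"];C=D["c"]
h=cv2.cvtColor(C,cv2.COLOR_RGB2HSV);v,u=np.mgrid[:420,:560];L=(P-fl)@Rc
og=(h[...,1]>150)&(h[...,0]>=5)&(h[...,0]<18)&(np.hypot(u-u0,v-v0)<48)
w=L[og&(L[...,2]>.008)&(L[...,2]<.025)&(np.hypot(L[...,0]+.004,L[...,1])<.026)];t=L[og&(L[...,2]>.0275)&(L[...,2]<.032)]
g=least_squares(lambda c:np.r_[np.hypot(w[:,0]-c[0],w[:,1]-c[1])-.024,np.hypot(t[:,0]-c[0],t[:,1]-c[1])-.026],[-.003,0],loss="soft_l1",f_scale=.001).x
z=np.median(L[(np.hypot(L[...,0]-g[0],L[...,1]-g[1])<.02)&(L[...,2]<.006)&(L[...,2]>-.002)][:,2])
b=L[(np.hypot(L[...,0]-g[0],L[...,1]-g[1])<.021)&(L[...,2]>z+.005)&(L[...,2]<z+.009)][:,:2]
e=np.linalg.svd(b-b.mean(0),full_matrices=False)[2][0]
print(len(w),len(t),"centre",g,"floor z",z,"rim z",np.median(t[:,2]),"bar mean",b.mean(0),"angle",np.degrees(np.arctan2(e[1],e[0])))
F=fl+Rc@np.r_[g,z];print("floor world",F);np.savez("floor.npz",F=F,Rc=Rc,a=a)
E
python3 rim2.py w5.npz 273 163
python3 - <<'E'
from h import *; from to import to
M=np.load("floor.npz"); to(M["F"]+.045*M["a"],-M["a"])
P=np.load("w5.npz")["P"];s=telemetry.get_state();R0=R.from_quat(s["orientation"]).as_matrix();L=(P-s["tcp_pos"])@R0*1e3;C=np.load("w5.npz")["c"]
h=cv2.cvtColor(C,cv2.COLOR_RGB2HSV)
for n,k in(("cap",(h[...,1]<40)&(h[...,2]>150)),("red",(h[...,1]>170)&((h[...,0]<5)|(h[...,0]>174)))):
    w=L[k&(np.hypot(L[...,0],L[...,1])<30)&(L[...,2]>-85)&(L[...,2]<-20)];print(n,len(w),w.min(0).round(1),w.max(0).round(1))
E
```

```text
416 762 centre [-0.00433439 -0.00011887] floor z 0.003142425521523119 rim z 0.028900216705055236 bar mean [-3.80315041e-03  4.24147586e-05] angle -167.98664778026216
floor world [ 0.50076171 -0.08488814  0.09555423]
clock 9.1 tcp [ 0.4705 -0.1457  0.1755] q [ 1.31  0.57 -1.07  2.12  0.11  0.43  0.46] F [-0.25 -0.72 -1.42] w 0.0321
trans [ 0.327 -0.027  0.547] rot [-0.0002 -0.0001 -0.    ] deg 0.1
cap 3396 [-12.2 -20.9 -78.8] [ 14.1  22.5 -69.7]
red 3567 [ -8.7 -15.8 -71.1] [ 18.5  17.1 -28.4]
```

The close view shows the cup at (273,163), with the drive bar from (255,175) to (292,148). The floor is now fixed at (0.5008, -0.0849, 0.0956), and the bar top and rim heights agree with the description. Lining up over the axis.

Request:
step_arm --grip '[1, 1, 1, 1, 1, 1, 1]' --translation '[[0.16, -0.015, 0], [0.32, -0.03, 0.1], [0.32, -0.03, 0.3], [0.32, -0.03, 0.45], [0.32, -0.03, 0.55], [0.32, -0.03, 0.55], [0.32, -0.03, 0.55]]' --delta_rot '[[0, 0, 0], [0, 0, 0], [0, 0, 0], [0, 0, 0], [0, 0, 0], [0, 0, 0], [0, 0, 0]]'

```text
clock: 9.68
tcp_pos: [0.4828, -0.1003, 0.1338]
orientation: [0.625, 0.737, 0.252, 0.056]
force: [1.2, -0.1, -1.1]
width: 0.0328
finger_force: 60.4
```

```bash
cat > chk.py <<'E'
from h import *
M=np.load("floor.npz");s=telemetry.get_state();R0=R.from_quat(s["orientation"]).as_matrix()
foot=s["tcp_pos"]+R0@[.0007,0,.0005];L=(foot-M["F"])@M["Rc"]*1e3
print("clock",round(s["clock"],2),"foot in cup mm",L.round(1),"as tool xy",(R0.T@(M["Rc"]@np.r_[L[:2],0])).round(1)[:2],"tilt err deg",np.degrees(np.arccos(-R0[:,2]@M["a"])).round(2),"F cup",(s["force"]@M["Rc"]).round(1),"q",s["q"].round(2),"w",round(s["width"],4))
E
python3 chk.py
```

```text
clock 9.68 foot in cup mm [-1.  -0.8 44.4] as tool xy [-1.2 -0.5] tilt err deg 0.06 F cup [ 0.2 -0.8 -1.4] q [ 1.11  0.59 -0.94  2.21  0.14  0.25  0.37] w 0.0328
```

Request:
step_arm --grip '[1, 1, 1, 1, 1, 1, 1, 1, 1]' --translation '[[0.01, 0.005, 0.05], [0.01, 0.005, 0.1], [0.01, 0.005, 0.15], [0.01, 0.005, 0.2], [0.01, 0.005, 0.24], [0.01, 0.005, 0.28], [0.01, 0.005, 0.32], [0.01, 0.005, 0.32], [0.01, 0.005, 0.32]]' --delta_rot '[[0, 0, 0], [0, 0, 0], [0, 0, 0], [0, 0, 0], [0, 0, 0], [0, 0, 0], [0, 0, 0], [0, 0, 0], [0, 0, 0]]'

```text
clock: 10.43
tcp_pos: [0.496, -0.0911, 0.1059]
orientation: [0.626, 0.736, 0.252, 0.057]
force: [-0.5, 0.5, -1.5]
width: 0.0325
finger_force: 60.4
```

```bash
python3 chk.py
```

```text
clock 10.43 foot in cup mm [-1.  -1.5 12.2] as tool xy [-1.7 -0.2] tilt err deg 0.04 F cup [-0.8  0.7 -1.2] q [ 1.01  0.63 -0.85  2.22  0.16  0.16  0.35] w 0.0325
```

Request:
step_arm --grip '[1, 1, 1, 1, 1]' --translation '[[0.012, 0, 0.02], [0.012, 0, 0.04], [0.012, 0, 0.055], [0.012, 0, 0.06], [0.012, 0, 0.06]]' --delta_rot '[[0, 0, 0], [0, 0, 0], [0, 0, 0], [0, 0, 0], [0, 0, 0]]'

```text
clock: 10.85
tcp_pos: [0.4983, -0.0886, 0.1014]
orientation: [0.626, 0.736, 0.252, 0.057]
force: [-1.4, -1.5, 2.3]
width: 0.0325
finger_force: 60.7
```

```bash
python3 chk.py
```

```text
clock 10.85 foot in cup mm [-0.4 -0.8  6.6] as tool xy [-0.9  0. ] tilt err deg 0.09 F cup [-0.6 -0.4  3. ] q [ 0.99  0.63 -0.83  2.23  0.16  0.15  0.34] w 0.0325
```

Contact with the bar at 6.6 mm and about 4 N. I'll press slightly and turn.

Request:
step_arm --grip '[1, 1, 1, 1, 1, 1, 1, 1, 1, 1, 1, 1]' --translation '[[0.006, 0, 0.01], [0.006, 0, 0.015], [0.006, 0, 0.015], [0.006, 0, 0.015], [0.006, 0, 0.015], [0.006, 0, 0.015], [0.006, 0, 0.015], [0.006, 0, 0.015], [0.006, 0, 0.015], [0.006, 0, 0.015], [0.006, 0, 0.015], [0.006, 0, 0.015]]' --delta_rot '[[0, 0, 0.01], [0, 0, 0.02], [0, 0, 0.03], [0, 0, 0.04], [0, 0, 0.05], [0, 0, 0.06], [0, 0, 0.07], [0, 0, 0.08], [0, 0, 0.09], [0, 0, 0.1], [0, 0, 0.11], [0, 0, 0.11]]'

```text
clock: 11.85
tcp_pos: [0.4985, -0.089, 0.1015]
orientation: [0.839, 0.479, 0.256, -0.03]
force: [-12.2, -6.3, 21.9]
width: 0.0327
finger_force: 63.2
```

```bash
python3 chk.py; python3 -c "
from h import *
print(telemetry.get_state()['torque'].round(2))"
```

```text
clock 11.85 foot in cup mm [-0.1 -1.7  6.7] as tool xy [-0.7  1.5] tilt err deg 0.27 F cup [-0.8  2.3 25.7] q [ 0.95  0.61 -0.76  2.23 -0.17  0.14 -0.02] w 0.0327
[-0.13  0.98  0.13]
```

Request:
step_arm --grip '[1, 1, 1, 1, 1, 1, 1, 1, 1, 1, 1, 1]' --translation '[[0.005, -0.01, -0.006], [0.005, -0.01, -0.006], [0.005, -0.01, -0.006], [0.005, -0.01, -0.006], [0.005, -0.01, -0.006], [0.005, -0.01, -0.006], [0.005, -0.01, -0.006], [0.005, -0.01, -0.006], [0.005, -0.01, -0.006], [0.005, -0.01, -0.006], [0.005, -0.01, -0.006], [0.005, -0.01, -0.006]]' --delta_rot '[[0, 0, 0.01], [0, 0, 0.02], [0, 0, 0.03], [0, 0, 0.04], [0, 0, 0.05], [0, 0, 0.06], [0, 0, 0.07], [0, 0, 0.08], [0, 0, 0.09], [0, 0, 0.1], [0, 0, 0.11], [0, 0, 0.11]]'

```text
clock: 12.85
tcp_pos: [0.4979, -0.0872, 0.1009]
orientation: [0.952, 0.167, 0.231, -0.116]
force: [-0.8, -1.0, -1.3]
width: 0.0326
finger_force: 60.6
```

```bash
python3 chk.py; python3 -c "
from h import *
print(telemetry.get_state()['torque'].round(2))"
```

```text
clock 12.85 foot in cup mm [ 0.2 -0.4  6. ] as tool xy [0.3 0.3] tilt err deg 0.15 F cup [-1.7 -0.4 -0.5] q [ 0.9   0.59 -0.68  2.23 -0.51  0.16 -0.38] w 0.0326
[-0.39  0.58 -0.02]
```

The force vanished at 6.0 mm, so the slot is probably aligned. I'll push straight down.

Request:
step_arm --grip '[1, 1, 1, 1, 1]' --translation '[[0, 0, 0.005], [0, 0, 0.01], [0, 0, 0.015], [0, 0, 0.02], [0, 0, 0.02]]' --delta_rot '[[0, 0, 0], [0, 0, 0], [0, 0, 0], [0, 0, 0], [0, 0, 0]]'

```text
clock: 13.27
tcp_pos: [0.4986, -0.0858, 0.0987]
orientation: [0.951, 0.168, 0.231, -0.117]
force: [0.2, -0.7, -2.2]
width: 0.0325
finger_force: 60.6
```

```bash
python3 chk.py; python3 -c "
from h import *
print(telemetry.get_state()['torque'].round(2))"
```

```text
clock 13.27 foot in cup mm [0.2 0.4 3.3] as tool xy [ 0.1 -0.4] tilt err deg 0.03 F cup [-1.3 -0.7 -1.8] q [ 0.89  0.59 -0.68  2.23 -0.51  0.15 -0.38] w 0.0325
[-0.48  0.59 -0.04]
```

It is dropping freely. I'll finish the descent.

Request:
step_arm --grip '[1, 1, 1, 1, 1, 1]' --translation '[[0, 0, 0.01], [0, 0, 0.02], [0, 0, 0.03], [0, 0, 0.038], [0, 0, 0.038], [0, 0, 0.038]]' --delta_rot '[[0, 0, 0], [0, 0, 0], [0, 0, 0], [0, 0, 0], [0, 0, 0], [0, 0, 0]]'

```text
clock: 13.77
tcp_pos: [0.5, -0.085, 0.0959]
orientation: [0.951, 0.168, 0.231, -0.117]
force: [-3.0, -1.6, 4.7]
width: 0.0325
finger_force: 61.4
```

```bash
python3 chk.py
```

```text
clock 13.77 foot in cup mm [0.2 0.2 0.1] as tool xy [ 0.1 -0.2] tilt err deg 0.08 F cup [-0.5  0.6  5.7] q [ 0.89  0.6  -0.68  2.23 -0.51  0.14 -0.38] w 0.0325
```

Home at z ≈ 0.1 mm with 6 N of floor contact. Releasing and retreating along the axis.

Request:
step_arm --grip '[0, 0, 0, 0, 0, 0, 0, 0, 0, 0, 0, 0]' --translation '[[0, 0, 0], [0, 0, 0], [0, 0, 0], [0, 0, 0], [0, 0, 0], [0, 0, 0], [0, 0, 0], [0, 0, -0.2], [0, 0, -0.5], [0, 0, -0.8], [0, 0, -1], [0, 0, -1]]' --delta_rot '[[0, 0, 0], [0, 0, 0], [0, 0, 0], [0, 0, 0], [0, 0, 0], [0, 0, 0], [0, 0, 0], [0, 0, 0], [0, 0, 0], [0, 0, 0], [0, 0, 0], [0, 0, 0]]'

```text
clock: 14.77
tcp_pos: [0.4607, -0.1173, 0.1848]
orientation: [0.951, 0.167, 0.232, -0.114]
force: [0.8, -0.1, -1.5]
width: 0.0855
finger_force: 0.0
```

```bash
python3 - <<'E'
from h import *; from to import to
M=np.load("floor.npz");F,Rc=M["F"],M["Rc"]
f,P,s=grab("wrist");h=cv2.cvtColor(f["color"],cv2.COLOR_RGB2HSV);L=(P-F)@Rc*1e3
def rep(L,h,tag):
    k=(h[...,1]<40)&(h[...,2]>150)&(np.hypot(L[...,0],L[...,1])<30)&(L[...,2]>60)&(L[...,2]<95)
    w=L[k];print(tag,"cap",len(w),w.min(0).round(1),w.max(0).round(1),"top z",np.percentile(w[:,2],[50,80]).round(1)) if len(w) else print(tag,"none")
rep(L,h,"wrist")
for n in("scene","top"):
    g=viewer.grab_frame(n);Q=cloud(g);rep((Q-F)@Rc*1e3,cv2.cvtColor(g["color"],cv2.COLOR_RGB2HSV),n)
    if n=="scene": S=g["color"]
a=f["color"];b=cv2.resize(S[170:275,190:310],None,fx=4,fy=4,interpolation=cv2.INTER_CUBIC)
save("w6",np.hstack([cv2.resize(a,None,fx=.55,fy=.55),b[:231,:]])) if 0 else save("w6",np.hstack([a[:,100:460],b[:420,:440]]))
print(s["clock"],s["tcp_pos"],s["q"].round(2))
E
```

```text
wrist cap 1124 [-13.8 -13.2  71.9] [11.6 11.7 80.2] top z [78.  78.4]
scene cap 52 [-18.2 -14.2  69.5] [13.3 13.3 82.1] top z [76.5 78.2]
top cap 3 [-10.7 -11.2  78.1] [ 3.   0.4 80.9] top z [78.7 80. ]
14.7667 [ 0.46074018 -0.11727679  0.18479967] [ 1.06  0.38 -0.7   2.18 -0.5   0.44 -0.36]
```

View pics/w6.png

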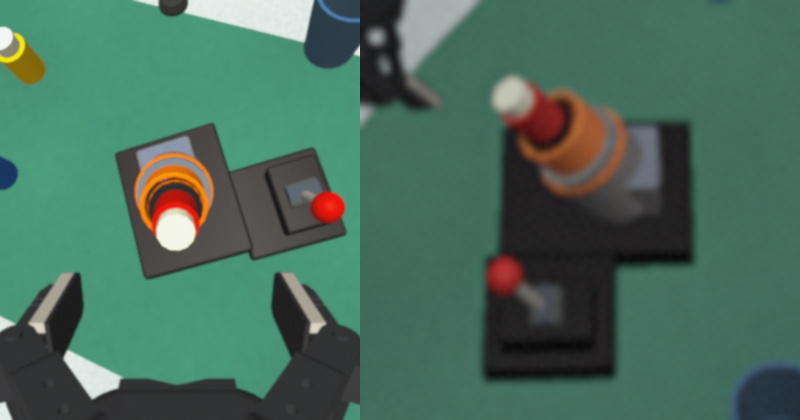

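The pot is home: cap top is 78 mm above the floor, centred, and the lever at (325,207) still leans to the front. Next I'll position closed fingers in front of the lever.

```bash
python3 - <<'E'
from to import *
M=np.load("mix.npz");o,th=M["o"],M["th"];x=np.array([np.cos(th),np.sin(th)]);y=np.array([-x[1],x[0]])
p=o-.097*x-.117*y
R1=to([*p,.15]); az=np.degrees(np.arctan2(R1[1,0],R1[0,0]));print(p,"az",az,"want",np.degrees(th))
R1=to([*p,.15],off=-(np.degrees(th)-az)); print(np.degrees(np.arctan2(R1[1,0],R1[0,0])))
E
```

```text
clock 14.9167 tcp [ 0.4599 -0.1146  0.1819] q [ 1.06  0.39 -0.7   2.19 -0.5   0.44 -0.36] F [ 0.07 -0.14 -1.1 ] w 0.0854
trans [-0.066  1.251  0.121] rot [-0.0243 -0.0796  0.    ] deg 30.0
[ 0.5058755 -0.2273868] az 19.98560786431877 want 37.00064375887399
clock 14.9167 tcp [ 0.4599 -0.1146  0.1819] q [ 1.06  0.39 -0.7   2.19 -0.5   0.44 -0.36] F [ 0.07 -0.14 -1.1 ] w 0.0854
trans [-0.066  1.251  0.121] rot [-0.0123 -0.0826 -0.0462] deg 34.4
37.000643758873984
```

Request:
step_arm --grip '[1, 1, 1, 1, 1, 1, 1, 1, 1]' --translation '[[0, 0.3, -0.1], [0, 0.6, -0.1], [-0.05, 0.9, -0.1], [-0.07, 1.0, 0], [-0.07, 1.0, 0], [-0.07, 1.0, 0], [-0.07, 1.0, 0], [-0.07, 1.0, 0], [-0.07, 1.0, 0]]' --delta_rot '[[0, 0, 0], [-0.002, -0.015, -0.008], [-0.005, -0.032, -0.018], [-0.008, -0.05, -0.028], [-0.01, -0.067, -0.037], [-0.0123, -0.0826, -0.0462], [-0.0123, -0.0826, -0.0462], [-0.0123, -0.0826, -0.0462], [-0.0123, -0.0826, -0.0462]]'

```text
clock: 15.67
tcp_pos: [0.4908, -0.2077, 0.1628]
orientation: [0.948, 0.318, -0.001, -0.001]
force: [-0.4, -0.6, 0.2]
width: 0.0004
finger_force: 0.0
```

```bash
python3 - <<'E'
from to import *
M=np.load("mix.npz");o,th=M["o"],M["th"];x=np.array([np.cos(th),np.sin(th)]);y=np.array([-x[1],x[0]])
p=o-.097*x-.117*y
R1=to([*p,.054]);print(np.degrees(np.arctan2(R1[1,0],R1[0,0])))
f,P,s=grab("wrist");h=cv2.cvtColor(f["color"],cv2.COLOR_RGB2HSV)
Rm=R.from_euler("z",th).as_matrix();L=(P-np.r_[o,0])@Rm*1e3
r=L[(h[...,1]>170)&((h[...,0]<5)|(h[...,0]>174))&(np.hypot(L[...,0]+59,L[...,1]+117)<30)&(L[...,2]>85)];print("ball mixer",len(r),r.min(0).round(1),r.max(0).round(1))
T=(P-s["tcp_pos"])@R.from_quat(s["orientation"]).as_matrix()*1e3
k=(T[...,2]<-25)&(T[...,2]>-60)&(np.hypot(T[...,0],T[...,1])<30);print("tip",k.sum(),T[k].min(0).round(),T[k].max(0).round(),np.percentile(T[k][:,2],[95,98,99.5]))
E
```

```text
clock 15.6667 tcp [ 0.4908 -0.2077  0.1628] q [ 0.54  0.49 -0.26  1.8   0.16  0.87 -0.72] F [-0.42 -0.61  0.16] w 0.0004
trans [0.003 0.251 1.087] rot [-0.0004  0.0001 -0.    ] deg 0.1
37.035620819393024
ball mixer 932 [ -70.9 -130.4  101.1] [ -47.9 -106.1  115.4]
tip 1513 [  6. -13. -60.] [ 12.  14. -36.] [-39.68368179 -38.44370139 -37.26902324]
```

Request:
step_arm --grip '[1, 1, 1, 1, 1, 1]' --translation '[[0, 0.26, 0.1], [0, 0.26, 0.4], [0, 0.26, 0.7], [0, 0.26, 1.0], [0, 0.26, 1.0], [0, 0.26, 1.0]]' --delta_rot '[[0, 0, 0], [0, 0, 0], [0, 0, 0], [0, 0, 0], [0, 0, 0], [0, 0, 0]]'

```text
clock: 16.22
tcp_pos: [0.505, -0.2302, 0.0631]
orientation: [0.949, 0.316, -0.001, -0.001]
force: [1.1, 0.1, 0.1]
width: -0.0
finger_force: 0.0
```

Request:
step_arm --grip '[1, 1, 1, 1, 1, 1]' --translation '[[0, 0, 0.08], [0.1, 0, 0.08], [0.18, 0, 0.08], [0.26, 0, 0.08], [0.34, 0, 0.08], [0.4, 0, 0.08]]' --delta_rot '[[0, 0, 0], [0, 0, 0], [0, 0, 0], [0, 0, 0], [0, 0, 0], [0, 0, 0]]'

```text
clock: 16.72
tcp_pos: [0.541, -0.204, 0.0572]
orientation: [0.948, 0.318, 0.001, 0.001]
force: [-0.8, -1.4, 0.5]
width: -0.0005
finger_force: 0.7
```

```bash
cat > lev.py <<'E'
from h import *
M=np.load("mix.npz");o,th=M["o"],M["th"];Rm=R.from_euler("z",th).as_matrix()
s=telemetry.get_state();print("clock",s["clock"],"tcp mixer",((s["tcp_pos"]-np.r_[o,0])@Rm*1e3).round(1),"F mixer",(s["force"]@Rm).round(1))
for n in("scene","top"):
    f=viewer.grab_frame(n);P=cloud(f);h=cv2.cvtColor(f["color"],cv2.COLOR_RGB2HSV);L=(P-np.r_[o,0])@Rm*1e3
    r=L[(h[...,1]>150)&((h[...,0]<5)|(h[...,0]>174))&(abs(L[...,0]+30)<50)&(abs(L[...,1]+117)<25)&(L[...,2]>80)&(L[...,2]<135)]
    if len(r): print(n,"ball",len(r),r.min(0).round(1),r.max(0).round(1))
E
python3 lev.py
```

```text
clock 16.7167 tcp mixer [ -54.8 -119.4   57.2] F mixer [-1.5 -0.6  0.5]
scene ball 59 [ -43.8 -134.7  104.3] [ -18.5 -111.8  123.4]
top ball 6 [ -27.3 -117.1  108.1] [ -19.2 -108.1  117.6]
```

Request:
step_arm --grip '[1, 1, 1, 1, 1, 1, 1]' --translation '[[0.07, 0, 0], [0.14, 0, 0], [0.2, 0, 0], [0.25, 0, 0], [0.29, 0, 0], [0.3, 0, 0], [0.3, 0, 0]]' --delta_rot '[[0, 0, 0], [0, 0, 0], [0, 0, 0], [0, 0, 0], [0, 0, 0], [0, 0, 0], [0, 0, 0]]'

```text
clock: 17.4
tcp_pos: [0.5608, -0.1884, 0.056]
orientation: [0.948, 0.317, -0.003, 0.0]
force: [-4.7, -2.3, 1.8]
width: -0.0004
finger_force: 2.4
```

```bash
python3 lev.py
```

```text
clock 17.4 tcp mixer [ -29.7 -118.9   56. ] F mixer [-5.2  1.   1.8]
scene ball 58 [ -15.5 -132.9   97.4] [   6.9 -110.4  115.9]
top ball 2 [  -0.5 -111.   102.8] [   2.  -109.7  106.8]
```

Request:
step_arm --grip '[1, 1, 1, 1]' --translation '[[0.02, 0, 0], [0.035, 0, 0], [0.035, 0, 0], [0.035, 0, 0]]' --delta_rot '[[0, 0, 0], [0, 0, 0], [0, 0, 0], [0, 0, 0]]'

```text
clock: 17.83
tcp_pos: [0.5607, -0.1884, 0.0559]
orientation: [0.949, 0.316, -0.005, 0.0]
force: [-9.2, -4.6, 4.8]
width: -0.0001
finger_force: 4.9
```

Request:
step_arm --grip '[1, 1, 1, 1, 1, 1, 1, 1]' --translation '[[-0.2, 0, 0], [-0.5, 0, 0], [-0.6, 0, -0.3], [-0.6, 0, -0.6], [-0.6, 0, -0.9], [-0.6, 0, -1], [-0.6, 0, -1], [-0.6, 0, -1]]' --delta_rot '[[0, 0, 0], [0, 0, 0], [0, 0, 0], [0, 0, 0], [0, 0, 0], [0, 0, 0], [0, 0, 0], [0, 0, 0]]'

```text
clock: 18.5
tcp_pos: [0.5186, -0.2204, 0.1564]
orientation: [0.948, 0.318, 0.001, 0.0]
force: [0.3, 0.2, 0.1]
width: -0.0001
finger_force: 0.0
```

```bash
python3 lev.py; python3 - <<'E'
from h import *
M=np.load("floor.npz");F,Rc=M["F"],M["Rc"]
for n in("scene","wrist"):
    f,P,s=grab(n);h=cv2.cvtColor(f["color"],cv2.COLOR_RGB2HSV);L=(P-F)@Rc*1e3
    w=L[(h[...,1]<40)&(h[...,2]>150)&(np.hypot(L[...,0],L[...,1])<30)&(L[...,2]>60)&(L[...,2]<95)]
    if len(w): print(n,"cap",len(w),w.min(0).round(1),w.max(0).round(1),np.percentile(w[:,2],[50,80]).round(1))
E
```

```text
clock 18.5 tcp mixer [ -82.7 -119.1  156.4] F mixer [ 0.3 -0.   0.1]
scene ball 59 [ -15.9 -133.5   91.4] [   7.1 -111.5  117.6]
top ball 52 [ -17.3 -131.6   97.7] [   5.2 -106.   115.6]
scene cap 53 [-12.3 -15.5  66.4] [11.  10.2 83.7] [76.7 78.6]
wrist cap 1503 [-13.4 -13.8  65.6] [12.3 12.1 79.9] [78.  78.4]
```

The lever is at its end stop (the finger stalled, ball travelled about 57 mm), the pot is still home, and the robot is clear. Handing in.

```bash
python3 -c "
from station import job
print(job.job_done())"
```

```text
the job is handed in; nothing more can be done
None
```

The red pot sits home over the drive bar in the orange cup, the switch lever is thrown to its other side, and the job was handed in at about 18.5 s; no verdict came back.

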